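# Thread spacer rings onto a spring arbor by size

## Task

Thread the three dark spacer rings onto the upright arbor on the XY stage, widest first, then the middle one, narrowest on top, pushing each one gently down against the drag of the arbor's sprung key until it is fully home, flat on the seat or on the ring below, and let go. The stage's slides have been left off-centre, so feel for the arbor and do not force a ring onto it. Leave everything else on the bench where it is.

Things in the scene. Friction and masses are not known exactly. Their poses are not given: they have to be found in the camera images.
- ring_wide_c (a point): the widest of three plain dark metal spacer rings, 62 mm outside, 14 mm thick, straight 24 mm bore right through, about 100 g, lying flat on the table; the point is the ring's centre, half-way up (7 mm over its underside); z is the ring's axis
- ring_mid_c (a point): the middle of three plain dark metal spacer rings, 50 mm outside, 14 mm thick, straight 24 mm bore right through, about 60 g, lying flat on the table; the point is the ring's centre, half-way up (7 mm over its underside); z is the ring's axis
- ring_narrow_c (a point): the narrowest of three plain dark metal spacer rings, 38 mm outside, 14 mm thick, straight 24 mm bore right through, about 30 g, lying flat on the table; the point is the ring's centre, half-way up (7 mm over its underside); z is the ring's axis
- stand: bolted-down base plate (92 x 92 x 18 mm, aluminium) of a small XY stage; origin at the centre of its underside, on the table, z up. Only this base is measured. On it ride two slides (84 and 76 mm wide, thumbscrews towards +x and +y, all below 50 mm), clamped, which carry the arbor up to 6.5 mm off the base's centre along base x and up to 6.5 mm along base y: different each time and not measured
- stand_seat (a point): point on the base's centre line, 58 mm over the table, at the height of the arbor's seat: a round flange 36 mm wide whose top is at 58 mm. The steel arbor rises from it, 22 mm in diameter from 58 to 100 mm (1 mm play all round in a ring). Rings home: centres 65, 79 and 93 mm over the table. No ring may bear on the arbor, the seat or another ring with more than 50 N
- stand_end (a point): point on the base's centre line (not the arbor's), 102 mm over the table. Arbor end: a small bevel (pushes a ring sideways to the axis) from 22 mm diameter at 100 mm to 20 mm at 102 mm, then a shallow cone to a 5.6 mm flat at 105.2 mm. A ring let down off-centre sticks on the cone by one side of its bore, the higher the further off it is: 2 mm off at 102 mm, 9.2 mm off at 105.2 mm, less up to 2 mm by which it tips in the grip
- stand_key (a point): point on the base's centre line, 80 mm over the table. Along the base's +x side of the arbor, from 62 to 97 mm up, runs a brass key, sprung outwards with about 3 to 5 N: a ring does not fall home but drags, with about 2 to 12 N, until the force rises sharply when it is home
- rack: white cuvette rack, 75 x 60 x 38 mm, loose bystander; origin under its centre
- driver: screwdriver 150 mm long lying on the table, loose bystander, handle towards its -x
- reagent: amber bottle, 56 mm wide, 120 mm high, loose bystander; origin under its centre
- beaker: beaker, 70 mm wide, 75 mm high, loose bystander; origin under its centre
- lens_cap: solid black plastic disc without a hole, 52 mm wide, 10 mm high, loose bystander, not a spacer; origin under its centre
- cuvette: clear square cuvette standing upright, 12.5 mm wide, 45 mm high, loose bystander; origin under its centre
- marker: grey pen, 12 mm thick, about 120 mm long, lying on the table along its x axis, loose bystander
Not all that is in view belongs to the job. Leave any green look-alike of the part that bears ring_wide_c alone.

How it is judged:
By the outcome, as a careful person would: the job done as asked, in the order asked, and still so for the second after the job is handed in, with the robot touching nothing.
It also fails if it takes over 72 s, if anything falls off the work surface, if the arm or the gripper's body presses on something with over 40 N, if the wrist force passes 120 N, or if a joint passes its speed limit or range.

## Robot

A 6-joint arm with a two-finger parallel gripper is mounted at the origin on the work surface. World frame = base frame: x ahead of the robot, y to its left, z up, the work surface at z = 0. Lengths are in mm, angles in rad, forces in N, time in s.
With the tool pointing down it reaches from about 325 to 925 mm from the base axis. Payload 3.1 kg.
Tool frame: the origin (TCP) lies on the centre line of the jaws, within the pads' length; the fingertips stand 8 mm ahead of it and the grasp point (between the pads) lies 11 mm behind it (ctrl.finger_overhang is the distance from the TCP to the fingertips, in mm); z points along the fingers, y is the line along which they close (so a half turn about z gives the same grasp; the last joint's range is limited). The gripper opens to 85 mm and grips with 20 to 120 N. Pads are 22 mm wide; open, the fingers measure 114 mm over their backs; the gripper's body (76 mm by 85 mm) begins 54 mm behind the grasp point. The pads swing forward as they close: fully open they stand 13 mm farther back than shut.
Start: joints at [1.045, 0.217, 1.613, -0, 1.311, -0.112], TCP at [251.29, 572.269, 211] pointing down, gripper open.
Joint ranges: [-2.75, 2.75], [-0.78, 2.1], [0.31, 2.55], [-1.13, 4.27], [0.13, 2.63], [-2.58, 2.58]. Speed limits (rad/s): [2.79, 2.79, 3.14, 3.14, 3.14, 3.14].

## Interface

Orientations are given as a unit quaternion [w, x, y, z].
In Python, from plant import ctrl, grab_frame, calibration, nets gives the robot as it stands.
- The arm moves only by the tool send_rows, never from a script. Its argument "series" is a list that holds one entry, the list of rows, each a list of 7 numbers: the shift along the tool's x, y, z in cm, then the turn, a rotation vector about the tool's x, y, z in degrees, then the finger opening in cm, from 0 to 8.54. In form: [[[dx, dy, dz, ax, ay, az, fingers], ...]]. A call has 1 to 8 rows; each row is the pose to reach, as a shift and turn from the pose commanded when the call began, along the tool's axes at that moment; what a row does not reach only later rows make up. A row lasts 1/8 s, in which the tool goes at most 62.5 mm and 10.7 degrees, less where a joint would pass 70% of its speed; a pose out of reach is approached as far as the arm can. A call with a gripper value outside its range is refused whole. The fingers move at their own pace and stop on an object; "squeeze" is the grip in N (left out, the last holds). Time passes only in rows, so rows that repeat a pose let the fingers close. It gives the time, the measured TCP pose, the force, the opening and the grip force at its end, in the units of the state.
- ctrl.read_state(): the state, without advancing time (a new reading comes with each control period).
- grab_frame(name): name is "scene" or "top" or "wrist"; returns (picture, depth): 400x640x3 uint8, blue, green, red; 400x640 float32, mm along the optical axis (not along the pixel's ray), 0 where there is no reading.
- calibration(name): a dict with "camera_matrix" (3x3 intrinsics, pixels), "dist_coeffs" ([k1, k2, p1, p2, k3] as OpenCV has them; the pictures are not rectified), "R" (3x3) and "t" (3): a world point X has camera coordinates R X + t; the wrist camera has in their place "T_tool_cam" (4x4, takes a point from camera to tool coordinates, whose origin is the TCP and whose axes are the flange's). Camera axes: x right, y down, z forward; pixel columns grow to the right and rows downward; lengths in mm; the calibration is good to about 2 mm. A picture is of the moment at which its call begins: read the wrist's pose just before it. calibration takes no time and is no camera call.
- ctrl.finish_job(): hands the job in; it is judged then, once.
Trained networks look in the newest picture that a camera, given by its name, has taken for a name from the list of things; names that differ only in an ending like _2 or _b are one class to them, and where a whole thing is asked for, a point or a joint stands for the part that bears it (a point fixed in the world has none). Each returns a list of dicts, best first, with "conf" (0 to 1); they miss things now and then, are a little off and sometimes report something else, mostly with a low value. They report only what shows in the picture. A call takes as long as a camera call. They do not tell look-alikes from the thing itself.
- nets.boxes_of(camera, thing): "xyz" ([x, y, z] in mm, in world coordinates, good to about 4 mm: the middle of the surface that is visible of it).
- nets.landmark_of(camera, thing): "xyz" ([x, y, z] in mm, in world coordinates, good to about 4 mm: a listed point, or the origin of a listed thing).
The state is a dict: "time": time; "joints": joint angles; "qd": joint speeds; "joint_torque": joint torques, N m; "eef_pos": TCP position; "tool_rot": TCP orientation; "force": force on the tool from outside, world axes, zero at the start; "wrist_torque": the same for the moment, N m; "gripper_width": finger opening in mm; "grasp_force": force on a finger pad.
Only numpy, scipy, OpenCV 4.12 (cv2) and the standard library are available. Lean on these libraries where they do the work, as an engineer would, in place of code of your own. Each camera call takes 0.05 s, during which the arm holds its last target. There are 200 camera calls.

## Working session

There is one attempt and no reset: what is moved stays moved. The work goes in short steps, Python scripts to look and compute and a tool call to move; the robot and the scene stay as the last step left them, time stands still between calls to the robot, and variables do not carry over. Pictures are saved under pics/ and viewed, at most 10 in all, crops included, and the job is handed in when it is done.

Besides the shell and the picture viewer there is one more tool, called after "Emit:" as name([rows], argument=value, ...), one row to a line, values as JSON. send_rows: Moves the arm, as the interface text tells. Its arguments: {"type":"object","properties":{"series":{"type":"array"},"squeeze":{"type":"number"}},"required":["series"]}

```bash
mkdir -p pics
cat > h.py <<'E'
import numpy as np, cv2
from plant import ctrl, grab_frame, calibration, nets
from scipy.spatial.transform import Rotation as Rn
def tool():
    s=ctrl.read_state(); q=s["tool_rot"]; return Rn.from_quat([q[1],q[2],q[3],q[0]]).as_matrix(), np.array(s["eef_pos"])
def cam(name):
    c=calibration(name); K=np.array(c["camera_matrix"]); d=np.array(c["dist_coeffs"])
    if "R" in c: return K,d,np.array(c["R"]),np.array(c["t"])
    T=np.array(c["T_tool_cam"]); R,p=tool()
    Rw=R@T[:3,:3]; tw=R@T[:3,3]+p   # cam->world
    return K,d,Rw.T,-Rw.T@tw
def ray(c,px):
    K,d,R,t=c; u=cv2.undistortPoints(np.array([[px]],float),K,d)[0,0]
    return -R.T@t, R.T@np.array([u[0],u[1],1])
def at_z(c,px,z):
    o,v=ray(c,px); return o+v*(z-o[2])/v[2]
def deproj(c,px,dep):
    o,v=ray(c,px); return o+v*dep
def proj(c,X):
    K,d,R,t=c; return cv2.projectPoints(np.array(X,float).reshape(-1,3),cv2.Rodrigues(R)[0],t,K,d)[0][:,0]
def rows(xyz,yaw=0):
    "world shift to target -> tool cm"
    R,p=tool(); return np.round(R.T@(np.array(xyz)-p)/10,2)
E
python3 - <<'E'
from h import *
np.set_printoptions(precision=1,suppress=True)
s=ctrl.read_state(); print(s); print(tool()[0])
ims={}
for n in ["top","scene"]:
    im,dp=grab_frame(n); cv2.imwrite(f"pics/{n}0.png",im); np.save(f"{n}0.npy",dp)
    c=cam(n); print(n,"cam at",-c[2].T@c[3])
    for th in ["ring_wide_c","ring_mid_c","ring_narrow_c","stand","stand_seat","stand_end","lens_cap","reagent","beaker"]:
        r=nets.landmark_of(n,th)
        print(n,th,[(np.round(x["xyz"],0).tolist(),round(x["conf"],2),proj(c,x["xyz"])[0].round().tolist()) for x in r[:3]])
E
```

```text
{'time': 0.0, 'joints': array([ 1. ,  0.2,  1.6, -0. ,  1.3, -0.1]), 'qd': array([ 0.,  0., -0.,  0.,  0.,  0.]), 'joint_torque': array([  0. , -39.7, -30.4,  -0. ,   0. ,   0. ]), 'eef_pos': array([250.8, 571.5, 209.6]), 'tool_rot': array([-0. ,  0.2,  1. , -0. ]), 'force': array([-0.1,  0.2,  0.2]), 'wrist_torque': array([ 0.,  0., -0.]), 'grasp_force': 0.0, 'gripper_width': 85.385322459255}
[[-0.9  0.4 -0. ]
 [ 0.4  0.9 -0. ]
 [ 0.  -0.  -1. ]]
top cam at [ 424.2  -23.7 1109.6]
top ring_wide_c [([499.0, -406.0, 8.0], 0.87, [473.0, 228.0]), ([341.0, -299.0, 3.0], 0.86, [431.0, 294.0]), ([456.0, -290.0, 6.0], 0.83, [426.0, 246.0])]
top ring_mid_c [([645.0, -203.0, 4.0], 0.75, [388.0, 170.0])]
top ring_narrow_c [([561.0, -56.0, 9.0], 0.52, [329.0, 204.0])]
top stand [([554.0, 143.0, -2.0], 0.67, [250.0, 208.0]), ([455.0, -287.0, 5.0], 0.57, [424.0, 246.0])]
top stand_seat [([557.0, 144.0, 57.0], 0.86, [245.0, 204.0])]
top stand_end [([553.0, 149.0, 101.0], 0.88, [240.0, 203.0])]
top lens_cap [([743.0, -191.0, -4.0], 0.68, [381.0, 133.0]), ([412.0, 35.0, -2.0], 0.4, [293.0, 265.0])]
t
[... 201 characters left out ...]
ne ring_wide_c [([561.0, -276.0, 6.0], 0.94, [246.0, 271.0]), ([492.0, -403.0, 6.0], 0.85, [178.0, 280.0]), ([341.0, -299.0, 8.0], 0.67, [191.0, 224.0])]
scene ring_mid_c [([640.0, -203.0, 8.0], 0.69, [294.0, 275.0])]
scene ring_narrow_c [([566.0, -54.0, 8.0], 0.58, [325.0, 230.0]), ([556.0, 144.0, -3.0], 0.25, [379.0, 201.0])]
scene stand [([554.0, 146.0, -8.0], 0.63, [379.0, 201.0])]
scene stand_seat [([558.0, 146.0, 54.0], 0.97, [382.0, 184.0])]
scene stand_end [([561.0, 146.0, 101.0], 0.55, [384.0, 169.0])]
scene lens_cap [([746.0, -190.0, 4.0], 0.64, [330.0, 304.0])]
scene reagent [([406.0, 309.0, -3.0], 0.81, [382.0, 158.0])]
scene beaker [([370.0, -398.0, -5.0], 0.58, [158.0, 252.0])]
```

Run:
```python
import cv2
im=cv2.imread("pics/top0.png")[80:340,130:540]; cv2.imwrite("pics/top0c.png",cv2.resize(im,None,fx=1.9,fy=1.9,interpolation=cv2.INTER_CUBIC))
```

```text
(no output)
```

View pics/top0c.png

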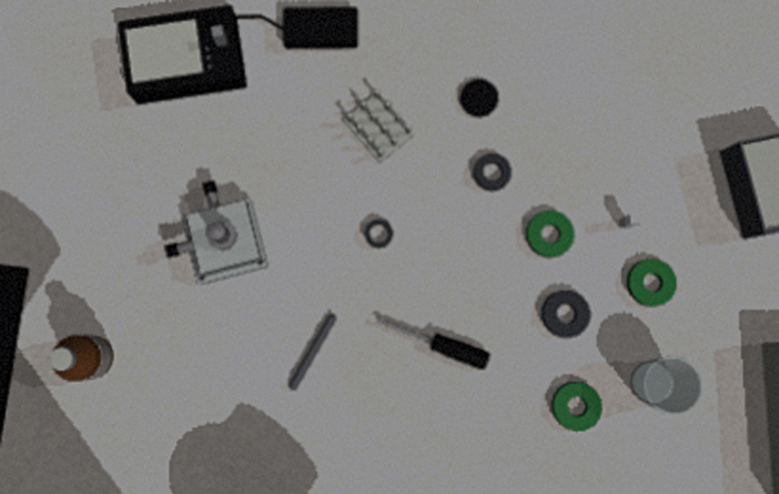

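View pics/scene0.png

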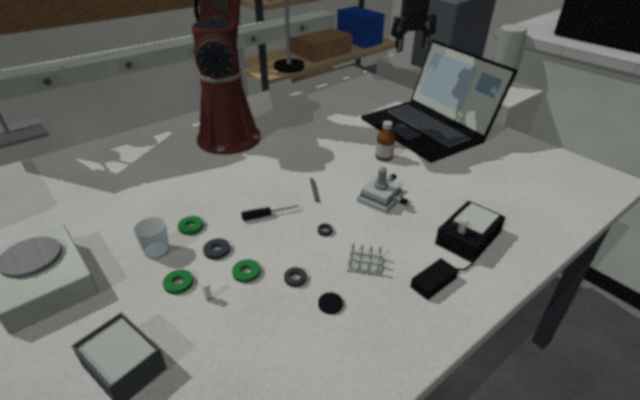

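The top view shows the dark wide ring at about full-image (428,245), the mid ring at (388,170) and the narrow ring at (329,203). The stage is at (245,205), with its arbor off-centre. The green look-alikes lie at (419,203), (473,228) and (433,294), and the lens cap is at (382,131). The scene view agrees with this.

Run:
```python
from h import *
np.set_printoptions(precision=2,suppress=True)
c=calibration("wrist"); T=np.array(c["T_tool_cam"]); print(T, np.array(c["camera_matrix"])); print(ctrl.finger_overhang)
R,p=tool(); print(R)
for tgt in [(557,145,100),(456,-290,14)]:
    a=R.T@(np.array(tgt)-p); print("tool coords of target",a/10)
    cz=T[:3,2]; o=T[:3,3]  # optical axis in tool
    k=(a[2]-o[2])/cz[2]; hit=o+cz*k; print("axis hit in tool at that depth",hit/10,"shift cm",(a-hit)[:2]/10)
```

```text
[[   0.     -0.95   -0.31   78.9 ]
 [   1.      0.      0.      0.41]
 [   0.     -0.31    0.95 -162.84]
 [   0.      0.      0.      1.  ]] [[318.15   0.   318.49]
 [  0.   318.15 192.12]
 [  0.     0.     1.  ]]
8.0
[[-0.92  0.4   0.  ]
 [ 0.4   0.92 -0.  ]
 [-0.   -0.   -1.  ]]
tool coords of target [-45.17 -26.83  11.1 ]
axis hit in tool at that depth [-1.01  0.04 11.1 ] shift cm [-44.16 -26.87]
tool coords of target [-53.42 -70.72  19.7 ]
axis hit in tool at that depth [-3.81  0.04 19.7 ] shift cm [-49.6  -70.76]
```

Emit:
send_rows([
  [[-5.5, -3.4, 0, 0, 0, 0, 8.5], [-11, -6.7, 0, 0, 0, 0, 8.5], [-16.5, -10, 0, 0, 0, 0, 8.5], [-22, -13.4, 0, 0, 0, 0, 8.5], [-27.6, -16.8, 0, 0, 0, 0, 8.5], [-33, -20, 0, 0, 0, 0, 8.5], [-38.6, -23.5, 2.5, 0, 0, 0, 8.5], [-44.2, -26.9, 5, 0, 0, 0, 8.5]],
])

```text
time: 2.0
eef_pos: [535.6, 166.6, 170.6]
tool_rot: [0.001, 0.206, 0.979, 0.001]
force: [0.5, 0.1, 0.4]
gripper_width: 84.8
grasp_force: 0.0
```

Emit:
send_rows([
  [[0, 0, 0, 0, 0, 0, 8.5], [0, 0, 0, 0, 0, 0, 8.5]],
])

```text
time: 2.25
eef_pos: [533.7, 168.4, 170.0]
tool_rot: [-0.0, 0.206, 0.979, 0.0]
force: [-0.5, 1.3, -0.0]
gripper_width: 85.1
grasp_force: 0.0
```

Run:
```python
from h import *
np.set_printoptions(precision=1,suppress=True)
print(tool()[1], ctrl.read_state()["time"])
c=cam("wrist"); im,dp=grab_frame("wrist"); cv2.imwrite("pics/w1.png",im); np.savez("w1.npz",dp=dp,R=c[2],t=c[3])
for th in ["stand","stand_seat","stand_end"]:
    print(th,[(np.round(x["xyz"],1).tolist(),round(x["conf"],2),proj(c,x["xyz"])[0].round().tolist()) for x in nets.landmark_of("wrist",th)[:2]])
# depth cloud by height
K,d,Rw,t=c
vv,uu=np.nonzero(dp>0); n=cv2.undistortPoints(np.c_[uu,vv].astype(float)[:,None],K,d)[:,0]
P=(np.c_[n,np.ones(len(n))]*dp[vv,uu][:,None]-t)@Rw
for lo,hi in [(99,108),(75,99),(54,61),(30,50),(14,22)]:
    m=(P[:,2]>lo)&(P[:,2]<hi); 
    if m.sum()>5: print(lo,hi,m.sum(),P[m].mean(0),P[m].min(0),P[m].max(0))
```

```text
[533.7 168.4 170. ] 2.25
stand [([556.1, 147.3, -0.2], 0.79, [309.0, 192.0]), ([558.2, 147.5, 56.3], 0.6, [308.0, 212.0])]
stand_seat [([554.7, 149.2, 52.8], 0.69, [308.0, 207.0])]
stand_end [([556.6, 146.0, 103.8], 0.62, [304.0, 233.0])]
99 108 538 [557.1 144.4 103. ] [546.8 132.8  99.1] [569.3 154.7 106.5]
75 99 272 [550.8 147.8  87.7] [547.1 132.5  75. ] [560.8 154.7  99. ]
54 61 616 [541.6 162.6  57.8] [428.8 125.4  54. ] [835.4 315.4  60.9]
30 50 7092 [570.9 162.2  43. ] [420.2 -18.7  30. ] [844.2 320.5  50. ]
14 22 8514 [516.8 301.1  16.2] [ 401.  -305.4   14. ] [764.6 510.8  22. ]
```

View pics/w1.png

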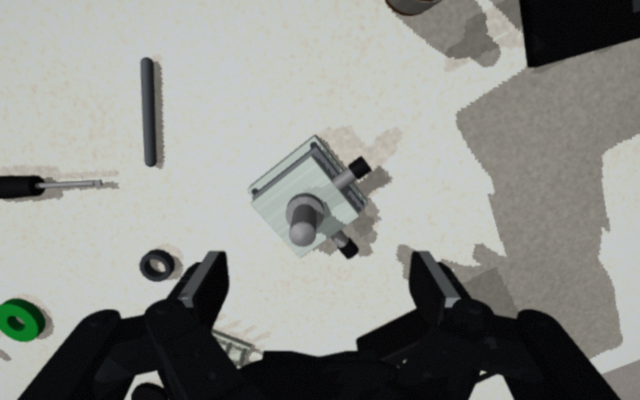

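The wrist view shows the arbor tip at pixel (303,234), on the light stage between the open fingers. The narrow ring is at (157,265). Next I move to the wide ring.

Emit:
send_rows([
  [[-1.3, -5.7, 0, 0, 0, 0, 8.5], [-2.6, -11.3, 0, 0, 0, 0, 8.5], [-3.9, -17, 0.5, 0, 0, 0, 8.5], [-5.2, -22.6, 1, 0, 0, 0, 8.5], [-6.5, -28.3, 2, 0, 0, 0, 8.5], [-7.7, -34, 3, 0, 0, 0, 8.5], [-9, -39.6, 4, 0, 0, 0, 8.5], [-10.2, -45.1, 4, 0, 0, 0, 8.5]],
])

```text
time: 3.45
eef_pos: [445.6, -286.1, 129.8]
tool_rot: [-0.0, 0.205, 0.979, 0.0]
force: [0.4, -0.6, -0.6]
gripper_width: 85.1
grasp_force: 0.0
```

Emit:
send_rows([
  [[0, 0, 0, 0, 0, 0, 8.5], [0, 0, 0, 0, 0, 0, 8.5]],
])

```text
time: 3.7
eef_pos: [446.3, -284.8, 130.3]
tool_rot: [0.0, 0.205, 0.979, 0.0]
force: [0.2, 0.6, 0.9]
gripper_width: 85.3
grasp_force: 0.0
```

```bash
cat >> h.py <<'E'
def cloud(c,dp):
    K,d,Rw,t=c; vv,uu=np.nonzero(dp>0); n=cv2.undistortPoints(np.c_[uu,vv].astype(float)[:,None],K,d)[:,0]
    return (np.c_[n,np.ones(len(n))]*dp[vv,uu][:,None]-t)@Rw, uu, vv
def ring(im,c,approx,od):
    "dark-ring outer outline: pixels mapped to plane z=14, ellipse-free circle fit"
    g=cv2.cvtColor(im,cv2.COLOR_BGR2HSV); m=((g[...,2]<95)).astype(np.uint8)
    px=proj(c,[approx[0],approx[1],14])[0]
    cs,h=cv2.findContours(m,cv2.RETR_CCOMP,cv2.CHAIN_APPROX_NONE)
    out=[]
    for i,k in enumerate(cs):
        e=np.array([at_z(c,q,14)[:2] for q in k[:,0].astype(float)])
        (x,y),r=cv2.minEnclosingCircle(e.astype(np.float32)[:,None])
        if np.hypot(x-approx[0],y-approx[1])<35 and r>6: out.append((round(x,1),round(y,1),round(r,1),h[0,i,3]>=0))
    return px,out
E
python3 - <<'E'
from h import *
np.set_printoptions(precision=1,suppress=True)
z=np.load("w1.npz"); K,d,_,_=cam("wrist"); P,_,_=cloud((K,d,z["R"],z["t"]),z["dp"])
near=np.hypot(P[:,0]-557,P[:,1]-145)<16
for zz in (101,102,103,104):
    m=(P[:,2]>zz)&near; (x,y),r=cv2.minEnclosingCircle(P[m][:,:2].astype(np.float32)[:,None]); print(zz,m.sum(),P[m].mean(0),x,y,r)
s=ctrl.read_state(); print(s["time"],tool()[1])
c=cam("wrist"); im,dp=grab_frame("wrist"); cv2.imwrite("pics/w2.png",im)
L=nets.landmark_of("wrist","ring_wide_c"); print([(np.round(x["xyz"],1).tolist(),round(x["conf"],2)) for x in L])
a=min(L,key=lambda x:np.hypot(x["xyz"][0]-456,x["xyz"][1]+290))["xyz"]
print(ring(im,c,a,62))
P,uu,vv=cloud(c,dp); m=(np.hypot(P[:,0]-a[0],P[:,1]-a[1])<45)&(P[:,2]>9)&(P[:,2]<20)
(x,y),r=cv2.minEnclosingCircle(P[m][:,:2].astype(np.float32)[:,None]); print("depth",m.sum(),P[m].mean(0),P[m].min(0),P[m].max(0),x,y,r)
E
```

```text
101 468 [557.4 144.2 103.4] 557.5752563476562 144.16136169433594 10.786481857299805
102 399 [557.7 143.9 103.7] 558.07421875 143.8535614013672 10.193568229675293
103 283 [557.9 143.8 104.1] 558.1157836914062 144.07687377929688 9.436623573303223
104 143 [558.  143.8 104.8] 557.8826293945312 143.3248291015625 7.808132171630859
3.7 [ 446.3 -284.8  130.3]
[([497.2, -405.4, 9.4], 0.93), ([460.0, -292.2, 10.3], 0.8), ([341.6, -302.3, 6.5], 0.7)]
(array([316.6, 195.8]), [(457.0, -291.2, 31.1, np.False_), (456.1, -291.0, 12.2, np.True_)])
depth 2845 [ 457.1 -292.    13.9] [ 427.7 -323.1    9.1] [ 489.  -262.    16.5] 458.3731994628906 -292.3752136230469 30.912782669067383
```

View pics/w2.png

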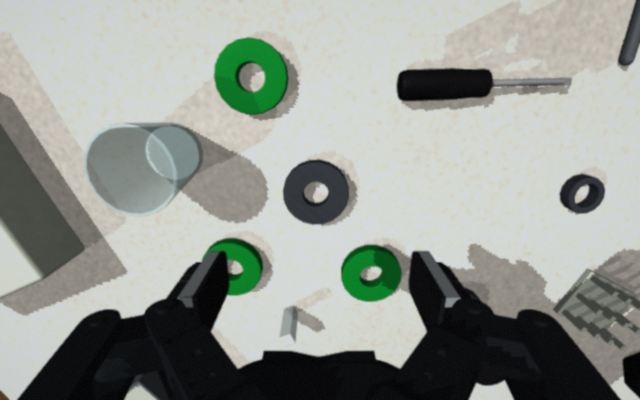

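The wrist view shows the dark wide ring at pixel (317,192), with two green rings farther off and free finger room on both sides. Both measurements put it near (457,-292) with its top at 14 mm. I'll grasp it there.

Emit:
send_rows([
  [[-1.25, -0.2, 4, 0, 0, 0, 8.5], [-1.25, -0.2, 8, 0, 0, 0, 8.5], [-1.25, -0.2, 11, 0, 0, 0, 8.5], [-1.25, -0.2, 11.9, 0, 0, 0, 8.5], [-1.25, -0.2, 11.9, 0, 0, 0, 5.5], [-1.25, -0.2, 11.9, 0, 0, 0, 5.5], [-1.25, -0.2, 11.9, 0, 0, 0, 5.5], [-1.25, -0.2, 11.9, 0, 0, 0, 5.5]],
], squeeze=60)

```text
time: 4.8
eef_pos: [457.2, -293.2, 12.0]
tool_rot: [0.001, 0.206, 0.979, -0.0]
force: [-0.1, -1.4, -0.3]
gripper_width: 54.9
grasp_force: 0.0
```

Run:
```python
from h import *
np.set_printoptions(precision=1,suppress=True)
s=ctrl.read_state(); print(s["gripper_width"],s["grasp_force"],s["eef_pos"],ctrl.finger_overhang)
c=cam("wrist"); im,dp=grab_frame("wrist"); cv2.imwrite("pics/w3.png",im)
```

```text
54.91832062412773 0.0 [ 457.2 -293.2   12. ] 8.0
```

View pics/w3.png

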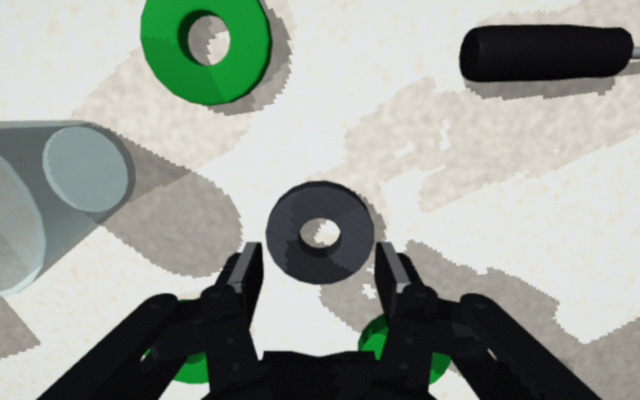

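The fingers closed above the ring, which hasn't moved: its centre is at pixel (320,232), with the tips at (255,245) and (382,245). The depth reading should give me the tips' true position.

Run:
```python
from h import *
np.set_printoptions(precision=1,suppress=True)
c=cam("wrist"); R,p=tool(); im,dp=grab_frame("wrist")
P,uu,vv=cloud(c,dp); T=(P-p)@R   # tool coords
for s in (-1,1):
    m=(s*T[:,1]>22)&(s*T[:,1]<48)&(abs(T[:,0])<25)&(P[:,2]>17)
    Q=T[m]; o=Q[:,2]>Q[:,2].max()-4
    print("side",s,m.sum(),"tip tool z",np.percentile(Q[:,2],[50,90,98,100]),"tip pts mean",Q[o].mean(0),Q[o].min(0),Q[o].max(0))
m=(np.hypot(P[:,0]-457,P[:,1]+292)<45)&(P[:,2]>8)&(P[:,2]<19)&(abs(T[:,1])<33)
(x,y),r=cv2.minEnclosingCircle(P[m][:,:2].astype(np.float32)[:,None]); print("ring",P[m].mean(0),x,y,r,"tool",T[m].mean(0))
print(ring(im,c,(457,-292),62)[1])
for q in [(257,250),(258,246),(378,250),(380,246),(256,244)]: print(q,dp[q[1],q[0]],(deproj(c,q,dp[q[1],q[0]])-p)@R)
```

```text
side -1 7043 tip tool z [-76.9 -42.6 -30.8 -23.8] tip pts mean [ -0.4 -27.1 -26. ] [ -9.9 -27.3 -27.8] [  9.  -26.9 -23.8]
side 1 6890 tip tool z [-76.8 -42.5 -30.7 -23.7] tip pts mean [ -0.3  28.1 -25.8] [-10.5  27.8 -27.6] [ 10.2  28.4 -23.7]
ring [ 456.  -291.5   13.7] 458.0675964355469 -292.425048828125 30.903671264648438 tool [ 1.5  0.9 -1.9]
[(456.5, -291.3, 31.8, np.False_), (454.6, -290.5, 11.7, np.True_)]
(257, 250) 142.89377 [  9.9 -27.2 -35. ]
(258, 246) 144.62372 [ 10.8 -27.1 -32.9]
(378, 250) 145.81213 [  8.5  27.8 -32.4]
(380, 246) 145.29514 [ 10.5  28.6 -32.3]
(256, 244) 146.46121 [ 10.8 -28.4 -31. ]
```

Image and depth agree that the fingertips stand about 24 mm behind the TCP at this opening, not 8 mm ahead of it, so the grasp was too high. I'll open and go down in small guarded steps while watching the force.

Emit:
send_rows([
  [[0, 0, 0, 0, 0, 0, 8.5], [0, 0, 0, 0, 0, 0, 8.5], [0, 0, 0.5, 0, 0, 0, 8.5], [0, 0, 1.0, 0, 0, 0, 8.5]],
])

```text
time: 5.4
eef_pos: [456.4, -292.5, 0.6]
tool_rot: [-0.0, 0.205, 0.979, 0.0]
force: [-0.6, 0.8, -0.2]
gripper_width: 84.4
grasp_force: 0.0
```

```bash
cat >> h.py <<'E'
def tips():
    c=cam("wrist"); R,p=tool(); im,dp=grab_frame("wrist"); P,uu,vv=cloud(c,dp); T=(P-p)@R; w=ctrl.read_state()["gripper_width"]/2
    for s in (-1,1):
        m=(abs(s*T[:,1]-w)<4)&(abs(T[:,0])<14)&(T[:,2]<12)&(T[:,2]>-60)
        h=np.histogram(T[m][:,2],np.arange(-60,16,4)); print("side",s,dict(zip(h[1].astype(int).tolist(),h[0].tolist())), "TCPz",p[2].round(1))
    return im,dp,c
E
python3 - <<'E'
from h import *
print(ctrl.read_state()["force"]); tips()
E
```

```text
[-0.61480383  0.76111126 -0.15324794]
side -1 {-60: 250, -56: 230, -52: 229, -48: 202, -44: 186, -40: 156, -36: 71, -32: 0, -28: 0, -24: 0, -20: 0, -16: 0, -12: 0, -8: 0, -4: 89, 0: 528, 4: 0, 8: 0} TCPz 0.6
side 1 {-60: 238, -56: 224, -52: 214, -48: 195, -44: 172, -40: 147, -36: 77, -32: 0, -28: 0, -24: 0, -20: 0, -16: 0, -12: 0, -8: 0, -4: 82, 0: 539, 4: 0, 8: 0} TCPz 0.6
```

With the TCP at 0.6 mm there's no contact and the tips are at about z = 34 mm, which confirms the offset. I'll lower a further 22 mm, guarded, and close.

Emit:
send_rows([
  [[0, 0, 1.0, 0, 0, 0, 8.5], [0, 0, 1.7, 0, 0, 0, 8.5], [0, 0, 2.2, 0, 0, 0, 8.5], [0, 0, 2.2, 0, 0, 0, 5.5], [0, 0, 2.2, 0, 0, 0, 5.5], [0, 0, 2.2, 0, 0, 0, 5.5]],
], squeeze=60)

```text
time: 6.2
eef_pos: [457.1, -293.0, -20.2]
tool_rot: [0.001, 0.205, 0.979, -0.0]
force: [-0.7, 0.9, 3.7]
gripper_width: 59.0
grasp_force: 64.5
```

Run:
```python
from h import *
print(ctrl.read_state()["force"]); im,dp,c=tips(); cv2.imwrite("pics/w4.png",im)
```

```text
[-0.66059643  0.92807968  3.73200276]
side -1 {-60: 203, -56: 176, -52: 154, -48: 162, -44: 136, -40: 129, -36: 435, -32: 49, -28: 18, -24: 100, -20: 61, -16: 0, -12: 0, -8: 0, -4: 0, 0: 0, 4: 0, 8: 0} TCPz -20.2
side 1 {-60: 187, -56: 169, -52: 145, -48: 146, -44: 125, -40: 127, -36: 531, -32: 41, -28: 10, -24: 86, -20: 52, -16: 0, -12: 0, -8: 0, -4: 0, 0: 0, 4: 0, 8: 0} TCPz -20.2
```

View pics/w4.png

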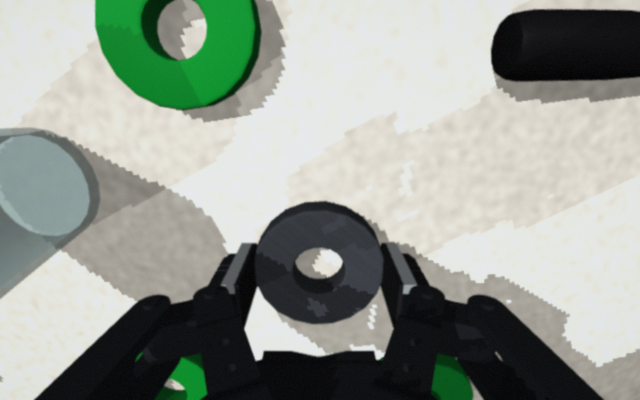

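Gripped: the ring sits squarely between the pads, bore at pixel (319,264), grip 64 N. I'll lift it and measure where it sits in the tool frame.

Emit:
send_rows([
  [[0, 0, -2, 0, 0, 0, 5.5], [0, 0, -6, 0, 0, 0, 5.5], [0, 0, -11, 0, 0, 0, 5.5], [0, 0, -15, 0, 0, 0, 5.5], [0, 0, -15, 0, 0, 0, 5.5]],
])

```text
time: 6.88
eef_pos: [459.2, -294.8, 133.3]
tool_rot: [0.004, 0.205, 0.979, -0.002]
force: [0.5, 0.1, -0.9]
gripper_width: 59.1
grasp_force: 64.9
```

```bash
cat >> h.py <<'E'
def held(rad,dz,arb):
    "held ring: centre in tool frame from depth + from bore image; dz= ring top height above TCP"
    c=cam("wrist"); R,p=tool(); im,dp=grab_frame("wrist"); P,uu,vv=cloud(c,dp); T=(P-p)@R
    m=(np.hypot(T[:,0],T[:,1])<rad+3)&(abs(T[:,2]+dz)<4)&(abs(T[:,1])<rad-3)
    print("top face: z",np.median(T[m][:,2]).round(1),"x range",np.percentile(T[m][:,0],[0.5,99.5]).round(1),"slope",np.polyfit(T[m][:,0],T[m][:,2],1)[0].round(3),np.polyfit(T[m][:,1],T[m][:,2],1)[0].round(3))
    top=p[2]-np.median(T[m][:,2])
    g=cv2.cvtColor(im,cv2.COLOR_BGR2GRAY); px=proj(c,p+R@np.array([0,0,-dz]))[0].round().astype(int); print("px",px)
    for thr in (100,):
        cs,h=cv2.findContours((g<thr).astype(np.uint8),cv2.RETR_CCOMP,cv2.CHAIN_APPROX_NONE)
    r0,z0=(top,top-14)
    # bore rim: edge of dark wall: fit using pixels of depth top face inner boundary
    Q=T[m]; ang=np.arctan2(Q[:,1],Q[:,0]); 
    from scipy.optimize import least_squares
    def edge(cx,cy):
        r=np.hypot(Q[:,0]-cx,Q[:,1]-cy); a=np.arctan2(Q[:,1]-cy,Q[:,0]-cx); E=[]
        for k in np.arange(-np.pi,np.pi,.2):
            s=(abs(a-k)<.1)
            if s.any(): i=np.argmin(np.where(s,r,1e9)); E.append(Q[i,:2])
        return np.array(E)
    E=edge(0,0); f=least_squares(lambda v:np.hypot(E[:,0]-v[0],E[:,1]-v[1])-v[2],[0,0,12],loss="soft_l1"); print("bore in tool",f.x.round(1),len(E))
    off=R[:, :2]@f.x[:2]; print("TCP target for arbor",(np.array(arb)-off[:2]).round(1), "shift tool cm",((R.T@np.array([arb[0]-p[0],arb[1]-p[1],0]))[:2]-f.x[:2]).round(1)/10,"p",p.round(1))
E
python3 - <<'E'
from h import *
held(31,34,(557.9,143.9)); s=ctrl.read_state(); print(s["force"],s["gripper_width"],s["grasp_force"],s["time"])
E
```

```text
top face: z -34.1 x range [-30.5  28.5] slope 0.005 0.001
px [317 268]
bore in tool [-1.2  0.5 11.8] 32
TCP target for arbor [556.6 144. ] shift tool cm [ 8.73 44.09] p [ 459.2 -294.8  133.3]
[ 0.20022312  1.20656867 -0.80388015] 59.43448617132309 64.91307891905308 6.925
```

Emit:
send_rows([
  [[1, 5.5, 0, 0, 0, 0, 5.5], [2.1, 11, 0, 0, 0, 0, 5.5], [3.2, 16.6, 0, 0, 0, 0, 5.5], [4.2, 22.2, 0, 0, 0, 0, 5.5], [5.3, 27.8, 0, 0, 0, 0, 5.5], [6.4, 33.4, 0, 0, 0, 0, 5.5], [7.4, 39, 0, 0, 0, 0, 5.5], [8.4, 44, 0, 0, 0, 0, 5.5]],
])

```text
time: 7.92
eef_pos: [554.8, 145.8, 126.0]
tool_rot: [-0.002, 0.205, 0.979, -0.001]
force: [1.8, -0.6, -1.6]
gripper_width: 59.6
grasp_force: 65.0
```

Emit:
send_rows([
  [[0, 0, 0, 0, 0, 0, 5.5], [0, 0, 2.0, 0, 0, 0, 5.5], [0, 0, 3.0, 0, 0, 0, 5.5], [0, 0, 3.0, 0, 0, 0, 5.5]],
])

```text
time: 8.43
eef_pos: [554.4, 142.6, 96.3]
tool_rot: [-0.002, 0.206, 0.978, -0.001]
force: [0.3, 0.1, -0.7]
gripper_width: 59.5
grasp_force: 65.1
```

Run:
```python
from h import *
for i in range(2):
    held(31,34,(557.9,143.9)); s=ctrl.read_state(); print(s["eef_pos"],s["force"],s["time"])
```

```text
top face: z -34.1 x range [-30.6  28.6] slope 0.004 0.002
px [317 268]
bore in tool [-1.1  0.5 11.8] 32
TCP target for arbor [556.7 143.9] shift tool cm [-0.15  0.22] p [554.4 142.6  96.3]
[555.51398088 142.83186955  97.56653264] [ 1.2163164   0.89430192 -0.61252772] 8.475
top face: z -34.1 x range [-30.5  28.5] slope 0.005 0.002
px [317 268]
bore in tool [-1.2  0.5 11.8] 32
TCP target for arbor [556.6 144. ] shift tool cm [-0.06  0.15] p [555.5 142.8  97.6]
[556.34255628 143.10779294  98.53266836] [ 0.39944602  0.50059564 -0.39121324] 8.525
```

Emit:
send_rows([
  [[0, 0.08, 0.5, 0, 0, 0, 5.5], [0, 0.08, 0.9, 0, 0, 0, 5.5], [0, 0.08, 0.9, 0, 0, 0, 5.5], [0, 0.08, 0.9, 0, 0, 0, 5.5]],
])

```text
time: 9.02
eef_pos: [556.9, 144.9, 90.1]
tool_rot: [0.0, 0.205, 0.979, 0.0]
force: [-0.4, 0.1, -1.7]
gripper_width: 59.6
grasp_force: 65.1
```

Emit:
send_rows([
  [[0, 0, 0.2, 0, 0, 0, 5.5], [0, 0, 0.4, 0, 0, 0, 5.5], [0, 0, 0.4, 0, 0, 0, 5.5]],
])

```text
time: 9.4
eef_pos: [556.6, 144.8, 85.7]
tool_rot: [-0.0, 0.205, 0.979, -0.0]
force: [0.7, -0.0, -1.0]
gripper_width: 59.6
grasp_force: 65.1
```

Emit:
send_rows([
  [[0, -0.06, 0.2, 0, 0, 0, 5.5], [0, -0.06, 0.35, 0, 0, 0, 5.5], [0, -0.06, 0.35, 0, 0, 0, 5.5]],
])

```text
time: 9.78
eef_pos: [556.5, 144.2, 82.3]
tool_rot: [-0.0, 0.205, 0.979, -0.0]
force: [0.7, 0.6, -1.2]
gripper_width: 59.4
grasp_force: 65.1
```

Emit:
send_rows([
  [[0, 0, 0.15, 0, 0, 0, 5.5], [0, 0, 0.3, 0, 0, 0, 5.5]],
])

```text
time: 10.02
eef_pos: [556.7, 144.3, 79.5]
tool_rot: [0.0, 0.205, 0.979, 0.0]
force: [0.2, -0.2, -1.4]
gripper_width: 59.3
grasp_force: 65.1
```

Emit:
send_rows([
  [[0, 0, 0.15, 0, 0, 0, 5.5], [0, 0, 0.3, 0, 0, 0, 5.5], [0, 0, 0.45, 0, 0, 0, 5.5]],
])

```text
time: 10.4
eef_pos: [556.7, 144.3, 74.9]
tool_rot: [-0.0, 0.205, 0.979, -0.0]
force: [0.4, -0.4, -1.2]
gripper_width: 59.1
grasp_force: 65.1
```

Emit:
send_rows([
  [[0, 0, 0.2, 0, 0, 0, 5.5], [0, 0, 0.4, 0, 0, 0, 5.5], [0, 0, 0.6, 0, 0, 0, 5.5]],
])

```text
time: 10.78
eef_pos: [556.9, 144.3, 69.0]
tool_rot: [0.0, 0.205, 0.979, 0.0]
force: [1.3, -0.6, -0.7]
gripper_width: 59.8
grasp_force: 65.1
```

Emit:
send_rows([
  [[0, 0, 0.25, 0, 0, 0, 5.5], [0, 0, 0.5, 0, 0, 0, 5.5], [0, 0, 0.75, 0, 0, 0, 5.5], [0, 0, 1.0, 0, 0, 0, 5.5]],
])

```text
time: 11.28
eef_pos: [557.3, 144.3, 59.2]
tool_rot: [0.001, 0.205, 0.979, 0.0]
force: [2.3, 0.3, 0.6]
gripper_width: 59.0
grasp_force: 65.2
```

Run:
```python
from h import *
c=cam("wrist"); R,p=tool(); im,dp=grab_frame("wrist"); cv2.imwrite("pics/w5.png",im[100:400,100:540])
P,uu,vv=cloud(c,dp); T=(P-p)@R
m=(np.hypot(T[:,0],T[:,1])<16)&(P[:,2]>p[2]+37)&(P[:,2]<112); print("arbor tip",m.sum(),P[m].mean(0).round(1) if m.any() else "",P[m].max(0).round(1))
m=(P[:,2]>103)&(np.hypot(T[:,0],T[:,1])<16); print(P[m].mean(0)); print(ctrl.read_state()["force"],p)
```

```text
arbor tip 1852 [555.7 144.8 102.4] [568.6 154.9 106.3]
[549.1417766  147.89351006 152.50827172]
[ 2.78435879 -0.25668756 -0.67487352] [557.31969284 144.31358891  59.19873504]
```

View pics/w5.png

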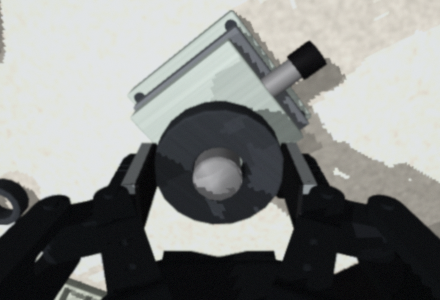

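The arbor is seen through the bore at crop (217,175), so the ring is threaded. Only the key's sideways push, about 2.5 N, is felt. I'll carry on down.

Emit:
send_rows([
  [[0, 0, 0.3, 0, 0, 0, 5.5], [0, 0, 0.6, 0, 0, 0, 5.5], [0, 0, 0.9, 0, 0, 0, 5.5], [0, 0, 1.2, 0, 0, 0, 5.5], [0, 0, 1.5, 0, 0, 0, 5.5], [0, 0, 1.8, 0, 0, 0, 5.5], [0, 0, 1.8, 0, 0, 0, 5.5]],
])

```text
time: 12.2
eef_pos: [556.6, 144.2, 40.7]
tool_rot: [-0.0, 0.205, 0.979, -0.0]
force: [3.1, 0.0, -0.9]
gripper_width: 59.3
grasp_force: 65.1
```

Emit:
send_rows([
  [[0, 0, 0.1, 0, 0, 0, 5.5], [0, 0, 0.2, 0, 0, 0, 5.5], [0, 0, 0.2, 0, 0, 0, 5.5]],
])

```text
time: 12.58
eef_pos: [556.7, 144.3, 39.0]
tool_rot: [0.0, 0.205, 0.979, 0.0]
force: [3.5, 0.0, 1.1]
gripper_width: 59.2
grasp_force: 65.3
```

Emit:
send_rows([
  [[0, 0, 0.05, 0, 0, 0, 5.5], [0, 0, 0.1, 0, 0, 0, 5.5]],
])

```text
time: 12.82
eef_pos: [556.8, 144.3, 38.1]
tool_rot: [0.0, 0.205, 0.979, 0.0]
force: [3.8, -0.1, 1.2]
gripper_width: 59.4
grasp_force: 65.3
```

Emit:
send_rows([
  [[0, 0, 0.05, 0, 0, 0, 5.5], [0, 0, 0.1, 0, 0, 0, 5.5]],
])

```text
time: 13.08
eef_pos: [556.9, 144.3, 37.7]
tool_rot: [0.0, 0.205, 0.979, -0.0]
force: [1.8, -1.2, 7.0]
gripper_width: 59.4
grasp_force: 65.9
```

Emit:
send_rows([
  [[0, 0, 0.05, 0, 0, 0, 5.5], [0, 0, 0.08, 0, 0, 0, 5.5]],
])

```text
time: 13.32
eef_pos: [556.9, 144.2, 37.6]
tool_rot: [-0.0, 0.205, 0.979, -0.0]
force: [0.7, 0.1, 10.3]
gripper_width: 59.4
grasp_force: 66.2
```

Emit:
send_rows([
  [[0, 0, 0, 0, 0, 0, 8.5], [0, 0, 0, 0, 0, 0, 8.5], [0, 0, -0.5, 0, 0, 0, 8.5], [0, 0, -4, 0, 0, 0, 8.5], [0, 0, -9, 0, 0, 0, 8.5], [0, 0, -13, 0, 0, 0, 8.5]],
])

```text
time: 14.08
eef_pos: [556.5, 144.3, 167.9]
tool_rot: [0.0, 0.205, 0.979, 0.0]
force: [0.1, -0.3, 0.5]
gripper_width: 84.6
grasp_force: 0.0
```

Run:
```python
from h import *
np.set_printoptions(precision=1,suppress=True)
c=cam("wrist"); R,p=tool(); im,dp=grab_frame("wrist"); P,uu,vv=cloud(c,dp); print(p)
r=np.hypot(P[:,0]-557.9,P[:,1]-143.9)
m=(r<34)&(P[:,2]>66)&(P[:,2]<78); print("ring top",m.sum(),P[m].mean(0),np.percentile(P[m][:,2],[5,50,95]),P[m].min(0),P[m].max(0))
A=np.c_[P[m][:,:2]-P[m][:,:2].mean(0),np.ones(m.sum())]; print("tilt",np.linalg.lstsq(A,P[m][:,2],rcond=None)[0])
m=(r<16)&(P[:,2]>102.5); print("arbor",P[m].mean(0))
```

```text
[556.5 144.3 167.9]
ring top 3089 [556.3 145.3  72.2] [70.8 72.2 73.4] [528.6 113.3  66.1] [589.7 174.5  77.9]
tilt [ 0.   0.  72.2]
arbor [548.1 148.2 255. ]
```

The first ring is home and flat, with its top at 72.2 mm. Next is the mid ring.

Emit:
send_rows([
  [[-3.7, -4.7, 0, 0, 0, 0, 8.5], [-7.3, -9.5, 0, 0, 0, 0, 8.5], [-11, -14.2, 1, 0, 0, 0, 8.5], [-14.6, -19, 3, 0, 0, 0, 8.5], [-18.3, -23.7, 5.5, 0, 0, 0, 8.5], [-21.8, -28.3, 7.8, 0, 0, 0, 8.5], [-21.8, -28.3, 7.8, 0, 0, 0, 8.5], [-21.8, -28.3, 7.8, 0, 0, 0, 8.5]],
])

```text
time: 15.12
eef_pos: [641.8, -202.2, 87.5]
tool_rot: [-0.001, 0.206, 0.979, 0.0]
force: [1.0, -0.4, 0.5]
gripper_width: 84.8
grasp_force: 0.0
```

```bash
cat >> h.py <<'E'
def look(name,approx,od):
    s=ctrl.read_state(); c=cam("wrist"); R,p=tool(); im,dp=grab_frame("wrist")
    L=nets.landmark_of("wrist",name); print([(np.round(x["xyz"],1).tolist(),round(x["conf"],2)) for x in L[:3]])
    print(ring(im,c,approx,od)[1]); P,uu,vv=cloud(c,dp)
    m=(np.hypot(P[:,0]-approx[0],P[:,1]-approx[1])<od/2+14)&(P[:,2]>9)&(P[:,2]<20)
    (x,y),r=cv2.minEnclosingCircle(P[m][:,:2].astype(np.float32)[:,None]); print("depth",m.sum(),P[m].mean(0).round(1),np.round([x,y,r],1))
    print("p",p.round(1),s["time"]); return im
E
python3 - <<'E'
from h import *
im=look("ring_mid_c",(643,-203),50); cv2.imwrite("pics/w6.png",im)
E
```

```text
[([640.9, -206.2, 7.4], 0.79)]
[(643.1, -202.6, 25.4, np.False_), (642.1, -202.3, 11.9, np.True_)]
depth 2326 [ 643.5 -203.3   13.8] [ 644.7 -203.8   24.9]
p [ 641.8 -202.2   87.5] 15.125
```

View pics/w6.png

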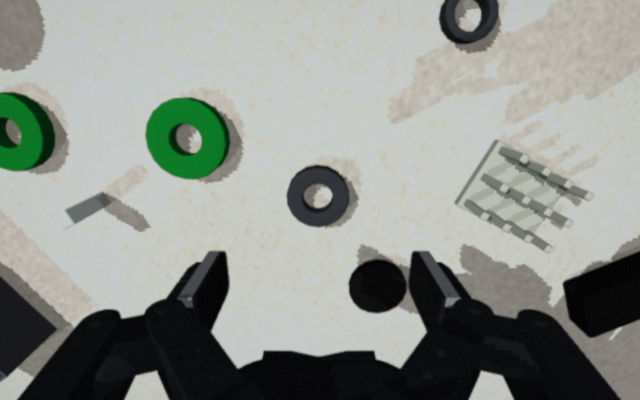

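Mid ring at pixel (318,196), about (643,-203), top at 13.8 mm. The lens cap at (377,285) and the rack are clear of the fingers. I'll grasp it.

Emit:
send_rows([
  [[-0.08, -0.03, 4, 0, 0, 0, 8.5], [-0.08, -0.03, 8, 0, 0, 0, 7.5], [-0.08, -0.03, 10, 0, 0, 0, 7.5], [-0.08, -0.03, 10, 0, 0, 0, 7.5]],
])

```text
time: 15.72
eef_pos: [641.8, -201.5, -13.1]
tool_rot: [-0.002, 0.205, 0.979, 0.0]
force: [-0.3, -0.5, 0.2]
gripper_width: 74.9
grasp_force: 0.0
```

Emit:
send_rows([
  [[-0.1, -0.05, 0.6, 0, 0, 0, 7.5], [-0.1, -0.05, 0.6, 0, 0, 0, 4.3], [-0.1, -0.05, 0.6, 0, 0, 0, 4.3], [-0.1, -0.05, 0.6, 0, 0, 0, 4.3], [-0.1, -0.05, 0.6, 0, 0, 0, 4.3]],
], squeeze=60)

```text
time: 16.35
eef_pos: [645.5, -204.8, -15.7]
tool_rot: [0.002, 0.206, 0.979, -0.0]
force: [0.8, -0.1, 6.2]
gripper_width: 46.9
grasp_force: 62.1
```

Emit:
send_rows([
  [[0, 0, -2, 0, 0, 0, 4.3], [0, 0, -6, 0, 0, 0, 4.3], [0, 0, -11, 0, 0, 0, 4.3], [0, 0, -15, 0, 0, 0, 4.3]],
])

```text
time: 16.85
eef_pos: [644.1, -204.1, 135.2]
tool_rot: [0.001, 0.205, 0.979, -0.0]
force: [1.1, 0.1, -1.5]
gripper_width: 46.4
grasp_force: 61.7
```

Run:
```python
from h import *
held(25,33,(557.9,143.9)); s=ctrl.read_state(); print(s["force"],s["gripper_width"],s["grasp_force"],s["time"])
```

```text
top face: z -29.6 x range [-22.5  24.3] slope -0.004 0.0
px [317 267]
bore in tool [ 0.9  0.5 12.1] 32
TCP target for arbor [558.5 143.1] shift tool cm [21.8  28.35] p [ 644.1 -204.1  135.2]
[ 2.59109763 -0.70207847  3.93722127] 46.58221983890107 61.70742245391011 16.9
```

Run:
```python
from h import *
c=cam("wrist"); R,p=tool(); im,dp=grab_frame("wrist"); P,uu,vv=cloud(c,dp); T=(P-p)@R
for s in (-1,1):
    m=(s*T[:,1]>22)&(s*T[:,1]<40)&(abs(T[:,0])<14)&(T[:,2]<30)&(T[:,2]>-60)
    Q=T[m]; i=np.argsort(-Q[:,2])[:40:4]; print(s,m.sum(),Q[i].round(1).tolist())
cv2.imwrite("pics/w7.png",cv2.resize(im[190:330,230:410],None,fx=4,fy=4,interpolation=cv2.INTER_CUBIC)); print(p,ctrl.read_state()["time"])
```

```text
-1 1749 [[9.3, -22.9, -24.9], [10.5, -28.3, -26.4], [10.4, -23.4, -27.1], [11.0, -25.8, -27.2], [10.5, -24.3, -27.3], [10.2, -22.9, -27.7], [10.8, -29.4, -27.9], [8.8, -22.4, -28.0], [10.4, -28.0, -28.1], [9.9, -22.8, -28.2]]
1 1829 [[11.3, 22.6, -18.8], [10.9, 22.8, -24.7], [10.5, 29.8, -26.1], [10.2, 23.0, -26.6], [10.9, 27.2, -26.8], [10.6, 29.5, -27.4], [-8.4, 23.8, -27.6], [10.8, 25.2, -27.7], [8.8, 23.9, -27.8], [10.9, 26.1, -28.0]]
[ 647.78819785 -205.66036096  142.26725011] 16.95
```

View pics/w7.png

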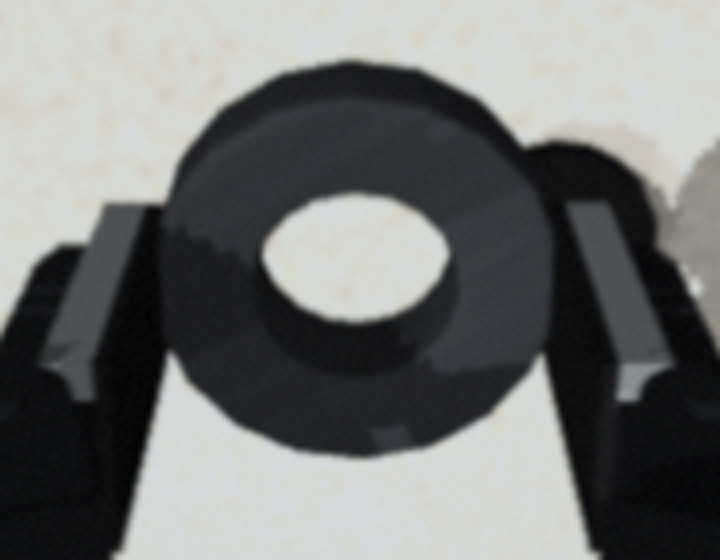

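The pads overlap only about 4 mm of the ring's top: the tips are at tool z of about -26 and the ring's top at -29.6. I'll set it down at the same spot and grip it deeper.

Emit:
send_rows([
  [[0, 0, 5, 0, 0, 0, 4.3], [0, 0, 10, 0, 0, 0, 4.3], [0, 0, 13.5, 0, 0, 0, 4.3], [0, 0, 14.8, 0, 0, 0, 4.3], [0, 0, 14.9, 0, 0, 0, 4.3], [0, 0, 14.9, 0, 0, 0, 6.8], [0, 0, 14.9, 0, 0, 0, 6.8], [0, 0, 14.9, 0, 0, 0, 6.8]],
])

```text
time: 17.95
eef_pos: [643.8, -204.0, -16.7]
tool_rot: [0.0, 0.205, 0.979, -0.0]
force: [0.7, 0.4, -0.1]
gripper_width: 68.2
grasp_force: 0.0
```

Emit:
send_rows([
  [[0, 0, 0.25, 0, 0, 0, 6.8], [0, 0, 0.4, 0, 0, 0, 6.8], [0, 0, 0.4, 0, 0, 0, 4.3], [0, 0, 0.4, 0, 0, 0, 4.3], [0, 0, 0.4, 0, 0, 0, 4.3], [0, 0, 0.4, 0, 0, 0, 4.3]],
], squeeze=60)

```text
time: 18.7
eef_pos: [644.1, -204.1, -20.5]
tool_rot: [0.0, 0.205, 0.979, -0.0]
force: [0.6, 0.3, 0.3]
gripper_width: 46.6
grasp_force: 61.7
```

Emit:
send_rows([
  [[0, 0, -2, 0, 0, 0, 4.3], [0, 0, -6, 0, 0, 0, 4.3], [0, 0, -11, 0, 0, 0, 4.3], [0, 0, -14, 0, 0, 0, 4.3], [0, 0, -15, 0, 0, 0, 4.3], [0, 0, -15, 0, 0, 0, 4.3]],
])

```text
time: 19.45
eef_pos: [643.9, -204.0, 129.9]
tool_rot: [0.0, 0.205, 0.979, -0.0]
force: [-0.7, -0.6, -1.8]
gripper_width: 47.0
grasp_force: 61.7
```

Run:
```python
from h import *
for i in range(2):
    held(25,34,(557.9,143.9)); s=ctrl.read_state(); print(s["force"],s["gripper_width"],s["grasp_force"],s["time"])
```

```text
top face: z -34.3 x range [-22.6  25.2] slope 0.006 0.001
px [317 268]
bore in tool [ 1.2  0.4 11.8] 32
TCP target for arbor [558.8 143. ] shift tool cm [21.74 28.35] p [ 643.9 -204.   129.9]
[-0.32331932 -0.26046772 -1.13821322] 47.23067066497743 61.72744296491146 19.5
top face: z -34.3 x range [-22.4  25.2] slope 0.005 0.001
px [317 268]
bore in tool [ 1.2  0.5 11.7] 32
TCP target for arbor [558.8 143. ] shift tool cm [21.65 28.35] p [ 643.  -203.6  128.2]
[-0.45279659 -0.68833971  0.21448709] 47.11647779969885 61.72710718587041 19.55
```

Emit:
send_rows([
  [[3.6, 4.7, 0, 0, 0, 0, 4.3], [7.2, 9.5, 0, 0, 0, 0, 4.3], [10.8, 14.2, 0, 0, 0, 0, 4.3], [14.5, 18.9, 0, 0, 0, 0, 4.3], [18.1, 23.7, 0, 0, 0, 0, 4.3], [20.7, 27, 0, 0, 0, 0, 4.3], [21.7, 28.4, 0, 0, 0, 0, 4.3], [21.7, 28.4, 0, 0, 0, 0, 4.3]],
])

```text
time: 20.55
eef_pos: [558.4, 143.6, 127.9]
tool_rot: [-0.001, 0.205, 0.979, -0.001]
force: [0.3, -0.7, 0.1]
gripper_width: 47.1
grasp_force: 61.8
```

Emit:
send_rows([
  [[0, 0, 1.5, 0, 0, 0, 4.3], [0, 0, 2.8, 0, 0, 0, 4.3], [0, 0, 3.8, 0, 0, 0, 4.3], [0, 0, 3.8, 0, 0, 0, 4.3], [0, 0, 3.8, 0, 0, 0, 4.3]],
])

```text
time: 21.18
eef_pos: [559.6, 143.1, 91.3]
tool_rot: [0.0, 0.206, 0.979, 0.0]
force: [-0.6, -0.2, -0.7]
gripper_width: 46.9
grasp_force: 61.8
```

Emit:
send_rows([
  [[0.06, 0, 0.3, 0, 0, 0, 4.3], [0.06, 0, 0.6, 0, 0, 0, 4.3], [0.06, 0, 0.8, 0, 0, 0, 4.3], [0.06, 0, 0.9, 0, 0, 0, 4.3]],
])

```text
time: 21.68
eef_pos: [558.6, 143.6, 82.0]
tool_rot: [-0.0, 0.205, 0.979, -0.0]
force: [0.2, 0.6, 0.1]
gripper_width: 47.1
grasp_force: 61.8
```

Emit:
send_rows([
  [[0, 0, 0.15, 0, 0, 0, 4.3], [0, 0, 0.3, 0, 0, 0, 4.3], [0, 0, 0.45, 0, 0, 0, 4.3]],
])

```text
time: 22.05
eef_pos: [558.8, 143.6, 77.6]
tool_rot: [0.0, 0.205, 0.979, -0.0]
force: [-0.2, -0.7, -0.1]
gripper_width: 47.1
grasp_force: 61.8
```

Emit:
send_rows([
  [[0, 0, 0.25, 0, 0, 0, 4.3], [0, 0, 0.5, 0, 0, 0, 4.3], [0, 0, 0.75, 0, 0, 0, 4.3], [0, 0, 1.0, 0, 0, 0, 4.3]],
])

```text
time: 22.55
eef_pos: [559.1, 143.7, 67.7]
tool_rot: [0.0, 0.205, 0.979, 0.0]
force: [0.9, 1.0, -0.2]
gripper_width: 47.1
grasp_force: 61.8
```

Emit:
send_rows([
  [[0, 0, 0.25, 0, 0, 0, 4.3], [0, 0, 0.5, 0, 0, 0, 4.3], [0, 0, 0.75, 0, 0, 0, 4.3], [0, 0, 1.0, 0, 0, 0, 4.3], [0, 0, 1.25, 0, 0, 0, 4.3], [0, 0, 1.35, 0, 0, 0, 4.3], [0, 0, 1.35, 0, 0, 0, 4.3]],
])

```text
time: 23.42
eef_pos: [559.2, 143.7, 54.3]
tool_rot: [0.0, 0.205, 0.979, 0.0]
force: [2.3, 1.5, -1.0]
gripper_width: 47.1
grasp_force: 61.8
```

Emit:
send_rows([
  [[0, 0, 0.1, 0, 0, 0, 4.3], [0, 0, 0.18, 0, 0, 0, 4.3]],
])

```text
time: 23.68
eef_pos: [559.2, 143.6, 52.7]
tool_rot: [0.0, 0.205, 0.979, 0.0]
force: [1.8, 0.4, 2.1]
gripper_width: 47.2
grasp_force: 61.9
```

Emit:
send_rows([
  [[0, 0, 0.05, 0, 0, 0, 4.3], [0, 0, 0.1, 0, 0, 0, 4.3]],
])

```text
time: 23.92
eef_pos: [559.2, 143.6, 51.7]
tool_rot: [0.0, 0.205, 0.979, 0.0]
force: [2.2, 1.1, 0.8]
gripper_width: 47.0
grasp_force: 61.9
```

Emit:
send_rows([
  [[0, 0, 0.05, 0, 0, 0, 4.3], [0, 0, 0.1, 0, 0, 0, 4.3]],
])

```text
time: 24.18
eef_pos: [559.3, 143.7, 51.3]
tool_rot: [0.0, 0.205, 0.979, 0.0]
force: [0.7, 0.7, 8.0]
gripper_width: 47.2
grasp_force: 62.5
```

Emit:
send_rows([
  [[0, 0, 0.05, 0, 0, 0, 4.3], [0, 0, 0.05, 0, 0, 0, 8], [0, 0, 0.05, 0, 0, 0, 8.5], [0, 0, -0.5, 0, 0, 0, 8.5], [0, 0, -4, 0, 0, 0, 8.5], [0, 0, -8, 0, 0, 0, 8.5], [0, 0, -11.5, 0, 0, 0, 8.5]],
])

```text
time: 25.05
eef_pos: [558.5, 143.5, 166.8]
tool_rot: [-0.0, 0.205, 0.979, -0.0]
force: [-0.2, 0.8, 0.3]
gripper_width: 84.6
grasp_force: 0.0
```

```bash
cat >> h.py <<'E'
def homed(top):
    np.set_printoptions(precision=2,suppress=True)
    c=cam("wrist"); R,p=tool(); im,dp=grab_frame("wrist"); P,uu,vv=cloud(c,dp); print(p)
    r=np.hypot(P[:,0]-558,P[:,1]-144); m=(r<34)&(abs(P[:,2]-top)<5)
    A=np.c_[P[m][:,:2]-P[m][:,:2].mean(0),np.ones(m.sum())]; print("top",m.sum(),P[m].mean(0),np.percentile(P[m][:,2],[5,50,95]),"tilt",np.linalg.lstsq(A,P[m][:,2],rcond=None)[0],P[m].min(0),P[m].max(0))
    return im
E
python3 - <<'E'
from h import *
im=homed(86); homed(72)
E
```

```text
[558.53 143.45 166.76]
top 2106 [556.72 145.46  85.82] [84.31 85.89 87.08] tilt [ 0.01 -0.   85.82] [534.29 119.91  81.02] [583.39 168.79  90.75]
[562.08 143.98 172.6 ]
top 1055 [549.   147.88  71.85] [70.02 71.84 73.68] tilt [ 0.    0.   71.85] [528.65 113.07  67.1 ] [590.08 174.38  76.97]
```

Emit:
send_rows([
  [[-2.1, -4.5, 0, 0, 0, 0, 8.5], [-4.2, -9, 1.5, 0, 0, 0, 8.5], [-6.3, -13.6, 4.5, 0, 0, 0, 8.5], [-8.4, -18.1, 7.8, 0, 0, 0, 8.5], [-8.4, -18.1, 7.8, 0, 0, 0, 8.5], [-8.4, -18.1, 7.8, 0, 0, 0, 8.5]],
])

```text
time: 25.9
eef_pos: [562.2, -55.6, 86.7]
tool_rot: [-0.001, 0.206, 0.979, 0.0]
force: [0.6, -0.1, 0.3]
gripper_width: 85.2
grasp_force: 0.0
```

Run:
```python
from h import *
im=look("ring_narrow_c",(563,-56),38); cv2.imwrite("pics/w8.png",im)
```

```text
[]
[(563.0, -52.4, 19.6, np.False_), (562.0, -52.1, 11.8, np.True_)]
depth 1096 [563.8 -53.5  13.5] [564.6 -53.9  18.9]
p [562.2 -55.6  86.7] 25.9
```

Both rings are home, the second's top at 85.9 mm. The narrow ring measures (563,-53) with a radius of 19.6 mm and its top at 13.5 mm.

Emit:
send_rows([
  [[0.06, 0.28, 4, 0, 0, 0, 7.5], [0.06, 0.28, 8, 0, 0, 0, 6.5], [0.06, 0.28, 9.8, 0, 0, 0, 6], [0.06, 0.28, 9.8, 0, 0, 0, 6], [0.06, 0.28, 9.8, 0, 0, 0, 6]],
])

```text
time: 26.62
eef_pos: [565.3, -53.2, -8.8]
tool_rot: [0.002, 0.205, 0.979, -0.0]
force: [-0.3, -0.9, -0.0]
gripper_width: 60.1
grasp_force: 0.0
```

Emit:
send_rows([
  [[0, 0, 0.5, 0, 0, 0, 6], [0, 0, 0.9, 0, 0, 0, 6], [0, 0, 0.9, 0, 0, 0, 6]],
])

```text
time: 27.0
eef_pos: [563.2, -53.2, -19.7]
tool_rot: [-0.0, 0.206, 0.979, 0.0]
force: [0.8, 0.2, 0.1]
gripper_width: 59.8
grasp_force: 0.0
```

Emit:
send_rows([
  [[0, 0, -0.05, 0, 0, 0, 3.1], [0, 0, -0.05, 0, 0, 0, 3.1], [0, 0, -0.05, 0, 0, 0, 3.1], [0, 0, -0.05, 0, 0, 0, 3.1]],
], squeeze=50)

```text
time: 27.5
eef_pos: [564.0, -53.3, -18.5]
tool_rot: [0.0, 0.205, 0.979, -0.0]
force: [-1.6, -0.3, 5.5]
gripper_width: 35.7
grasp_force: 49.9
```

Emit:
send_rows([
  [[0, 0, -2, 0, 0, 0, 3.1], [0, 0, -6, 0, 0, 0, 3.1], [0, 0, -11, 0, 0, 0, 3.1], [0, 0, -14, 0, 0, 0, 3.1], [0, 0, -15, 0, 0, 0, 3.1], [0, 0, -15, 0, 0, 0, 3.1], [0, 0, -15, 0, 0, 0, 3.1]],
])

```text
time: 28.38
eef_pos: [561.9, -52.8, 128.9]
tool_rot: [-0.002, 0.205, 0.979, 0.0]
force: [0.1, -0.8, -1.0]
gripper_width: 36.2
grasp_force: 50.0
```

Run:
```python
from h import *
for i in range(2):
    held(19,33.5,(558,144.1)); s=ctrl.read_state(); print(s["force"],s["gripper_width"],s["grasp_force"],s["time"])
```

```text
top face: z -32.1 x range [-19.1  17.3] slope -0.001 0.001
px [317 268]
bore in tool [-0.8  0.4 11.7] 32
TCP target for arbor [557.1 144. ] shift tool cm [ 8.36 17.83] p [561.9 -52.8 128.9]
[-0.77792077 -0.35909447 -0.68700884] 35.96006573206768 50.0185639411211 28.425
top face: z -32.2 x range [-19.1  17.2] slope 0.002 0.001
px [317 268]
bore in tool [-0.9  0.4 11.7] 32
TCP target for arbor [557. 144.] shift tool cm [ 8.35 17.83] p [561.8 -52.8 128.7]
[ 0.22132161 -0.35788774  0.30131671] 35.631969934303406 50.018329583108425 28.475
```

Emit:
send_rows([
  [[2.1, 4.5, 0, 0, 0, 0, 3.1], [4.2, 9, 0, 0, 0, 0, 3.1], [6.4, 13.5, 0, 0, 0, 0, 3.1], [8, 16.9, 0, 0, 0, 0, 3.1], [8.4, 17.8, 0, 0, 0, 0, 3.1], [8.4, 17.8, 1.5, 0, 0, 0, 3.1], [8.4, 17.8, 2.8, 0, 0, 0, 3.1], [8.4, 17.8, 3.4, 0, 0, 0, 3.1]],
])

```text
time: 29.48
eef_pos: [556.8, 142.1, 94.6]
tool_rot: [-0.002, 0.206, 0.978, -0.001]
force: [0.1, 0.4, -1.3]
gripper_width: 35.9
grasp_force: 50.1
```

Emit:
send_rows([
  [[0, 0, 0, 0, 0, 0, 3.1], [0, 0, 0, 0, 0, 0, 3.1], [0, 0, 0, 0, 0, 0, 3.1]],
])

```text
time: 29.85
eef_pos: [558.7, 143.5, 97.6]
tool_rot: [0.001, 0.206, 0.979, 0.0]
force: [0.0, 0.1, 0.1]
gripper_width: 35.9
grasp_force: 50.1
```

Emit:
send_rows([
  [[0.08, 0, 0.4, 0, 0, 0, 3.1], [0.08, 0, 0.8, 0, 0, 0, 3.1], [0.08, 0, 1.0, 0, 0, 0, 3.1], [0.08, 0, 1.0, 0, 0, 0, 3.1]],
])

```text
time: 30.35
eef_pos: [557.1, 143.9, 86.5]
tool_rot: [-0.0, 0.205, 0.979, -0.0]
force: [0.1, -0.1, 0.3]
gripper_width: 35.8
grasp_force: 50.1
```

Aligned with the target (557.0, 144.0). Now going down.

Emit:
send_rows([
  [[0, 0, 0.15, 0, 0, 0, 3.1], [0, 0, 0.3, 0, 0, 0, 3.1], [0, 0, 0.45, 0, 0, 0, 3.1]],
])

```text
time: 30.72
eef_pos: [557.4, 143.9, 82.3]
tool_rot: [0.0, 0.205, 0.979, -0.0]
force: [0.0, -0.2, -1.3]
gripper_width: 35.9
grasp_force: 50.1
```

Emit:
send_rows([
  [[0, 0, 0.15, 0, 0, 0, 3.1], [0, 0, 0.3, 0, 0, 0, 3.1], [0, 0, 0.45, 0, 0, 0, 3.1]],
])

```text
time: 31.1
eef_pos: [557.4, 143.9, 77.8]
tool_rot: [-0.0, 0.205, 0.979, -0.0]
force: [-0.0, 0.9, -0.9]
gripper_width: 35.8
grasp_force: 50.1
```

Emit:
send_rows([
  [[0, 0, 0.2, 0, 0, 0, 3.1], [0, 0, 0.4, 0, 0, 0, 3.1], [0, 0, 0.55, 0, 0, 0, 3.1]],
])

```text
time: 31.48
eef_pos: [557.3, 143.9, 72.2]
tool_rot: [-0.0, 0.205, 0.979, -0.0]
force: [0.2, -0.4, -1.2]
gripper_width: 35.9
grasp_force: 50.1
```

Emit:
send_rows([
  [[0, 0, 0.15, 0, 0, 0, 3.1], [0, 0, 0.3, 0, 0, 0, 3.1], [0, 0, 0.35, 0, 0, 0, 3.1]],
])

```text
time: 31.85
eef_pos: [557.3, 143.9, 68.8]
tool_rot: [-0.0, 0.205, 0.979, -0.0]
force: [0.6, -0.4, -0.4]
gripper_width: 36.2
grasp_force: 50.1
```

Emit:
send_rows([
  [[0, 0, 0.05, 0, 0, 0, 3.1], [0, 0, 0.1, 0, 0, 0, 3.1]],
])

```text
time: 32.1
eef_pos: [557.5, 143.9, 68.0]
tool_rot: [0.0, 0.205, 0.979, 0.0]
force: [-0.5, -0.3, -0.0]
gripper_width: 35.7
grasp_force: 50.1
```

Emit:
send_rows([
  [[0, 0, 0.04, 0, 0, 0, 3.1], [0, 0, 0.08, 0, 0, 0, 3.1]],
])

```text
time: 32.35
eef_pos: [557.5, 143.9, 67.5]
tool_rot: [-0.0, 0.205, 0.979, -0.0]
force: [-1.3, -0.1, 4.0]
gripper_width: 35.6
grasp_force: 50.4
```

Contact at the expected height. One more gentle push, then release, retreat and check.

Emit:
send_rows([
  [[0, 0, 0.05, 0, 0, 0, 3.1], [0, 0, 0.08, 0, 0, 0, 3.1]],
])

```text
time: 32.6
eef_pos: [557.5, 143.9, 67.4]
tool_rot: [-0.0, 0.205, 0.979, -0.0]
force: [-3.4, -0.7, 6.7]
gripper_width: 35.7
grasp_force: 50.7
```

Emit:
send_rows([
  [[0, 0, 0, 0, 0, 0, 5.5], [0, 0, 0, 0, 0, 0, 7], [0, 0, -0.5, 0, 0, 0, 8], [0, 0, -4, 0, 0, 0, 8.5], [0, 0, -8, 0, 0, 0, 8.5], [0, 0, -10, 0, 0, 0, 8.5], [0, 0, -10, 0, 0, 0, 8.5], [0, 0, -10, 0, 0, 0, 8.5]],
])

```text
time: 33.6
eef_pos: [556.2, 143.7, 164.6]
tool_rot: [-0.001, 0.205, 0.979, -0.0]
force: [-0.3, 0.1, -0.5]
gripper_width: 85.0
grasp_force: 0.0
```

Run:
```python
from h import *
im=homed(100); homed(86); homed(72); cv2.imwrite("pics/fin.png",cv2.resize(im[100:330,200:440],None,fx=2.5,fy=2.5))
```

```text
[556.2  143.74 164.57]
top 1721 [557.76 144.27 100.53] [ 97.91 100.15 104.12] tilt [  0.01  -0.01 100.53] [540.22 125.39  95.  ] [577.35 162.5  104.97]
[555.86 143.71 164.08]
top 985 [550.03 148.95  85.83] [83.93 85.84 87.54] tilt [ 0.01 -0.   85.83] [534.32 119.57  81.02] [583.63 168.78  90.86]
[555.85 143.7  164.01]
top 1067 [547.83 148.24  71.81] [69.86 71.86 73.33] tilt [ 0.   -0.   71.81] [528.68 112.87  67.01] [589.82 174.48  76.93]
```

View pics/fin.png

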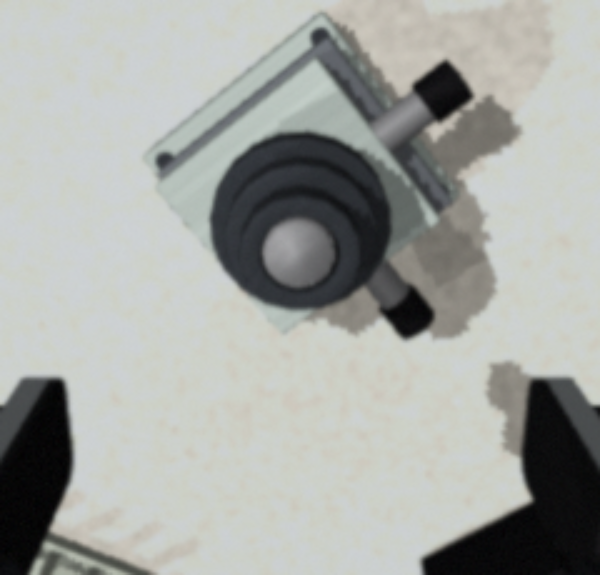

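The final picture shows the three rings stacked wide, mid, narrow around the arbor tip at crop (298,250). They lie flat, with tops at about 72, 86 and 100 mm, and the gripper is clear.

```bash
python3 -c "
from plant import ctrl
print(ctrl.finish_job())"
```

```text
the job is handed in; nothing more can be done
None
```

All three rings are on the arbor, wide then mid then narrow, measured flat and fully home with tops at about 72, 86 and 100 mm. I handed the job in at about 34 s with the gripper clear, and the highest reading while seating a ring was about 10 N.

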